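# Gauge a keyway and flag the result

### The arm

A 6-joint arm with a two-finger parallel gripper is mounted at the origin on the work surface. World frame = base frame: x ahead of the robot, y to its left, z up, the work surface at z = 0. Lengths are in m, angles in rad, forces in N, time in s.
With the tool pointing down it reaches from about 0.275 to 0.75 m from the base axis. Payload 10.2 kg.
Tool frame: the origin (TCP) lies midway between the tips of the shut fingers; the grasp point (between the pads) lies 19 mm behind it; z points along the fingers, x is the direction in which the jaws open and shut, and the axes are right-handed (so a half turn about z gives the same grasp; the last joint's range is limited). The gripper opens to 85 mm and grips with 20 to 120 N. Pads are 22 mm wide; open, the fingers measure 114 mm over their backs; the gripper's body (76 mm by 85 mm) begins 54 mm behind the grasp point. The pads swing forward as they close: fully open they stand 13 mm farther back than shut.
Start: joints at [0.905, 0.313, 1.498, -0, 1.331, -0.223], TCP at [0.225, 0.474, 0.231] pointing down, gripper open.
Joint ranges: [-2.94, 2.94], [-0.97, 2.17], [0.19, 2.56], [-1.23, 4.37], [0.02, 3.11], [-2.88, 2.88]. Speed limits (rad/s): [2.39, 2.39, 3.01, 3.14, 3.14, 3.14].

### API

Orientations are given as a unit quaternion [w, x, y, z].
In Python, from station import get_state, optics, close_job gives the robot as it stands.
- The arm moves only by the tool carry_out, never from a script. Its argument "rows" is a list of rows, each a list of 7 numbers: the shift along the world's x, y, z in cm, then the turn, a rotation vector about the world's x, y, z in degrees, then the closure, from 0 (fully open) to 1 (shut). A call has 1 to 20 rows; each row is the pose to reach, as a shift and turn from the pose commanded when the call began; what a row does not reach only later rows make up. A row lasts 1/8 s, in which the tool goes at most 62.5 mm and 10.7 degrees, less where a joint would pass 70% of its speed; a pose out of reach is approached as far as the arm can. A call with a gripper value outside its range is refused whole. The fingers move at their own pace and stop on an object; the grip force is fixed at half the most. Time passes only in rows, so rows that repeat a pose let the fingers close. It gives the time, the measured TCP pose, the force and the opening at its end, in the units of the state.
- get_state(): the state, without advancing time (a new reading comes with each control period).
- optics.camera(name): name is "scene" or "top"; returns (picture, depth): 480x640x3 uint8, red, green, blue; 480x640 float32, m along the optical axis (not along the pixel's ray), 0 where there is no reading.
- optics.camera_model(name): a dict with "mtx" (3x3 intrinsics, pixels), "dist" ([k1, k2, p1, p2, k3] as OpenCV has them; the pictures are not rectified), "cam_to_world" (4x4, takes a point from camera to world coordinates). Camera axes: x right, y up, looking along -z (the intrinsics and any distortion apply to the point x, -y, -z); pixel columns grow to the right and rows downward; lengths in m; the calibration is good to about 2 mm. A picture is of the moment at which its call begins. camera_model takes no time and is no camera call.
- close_job(): hands the job in, once; it reports no verdict.
Trained networks look in the newest picture that a camera, given by its name, has taken for a name from the list of things; names that differ only in an ending like _2 or _b are one class to them, and where a whole thing is asked for, a point or a joint stands for the part that bears it (a point fixed in the world has none). Each returns a list of dicts, best first, with "score" (0 to 1); they miss things now and then, are a little off and sometimes report something else, mostly with a low value. They report only what shows in the picture. A call takes as long as a camera call. They do not tell look-alikes from the thing itself.
- optics.boxes_of(query, camera): "box" ([centre column, centre row, width, height] as shares, 0 to 1, of the picture: columns of its width, rows of its height, round what is visible of it).
- optics.pinpoint(query, camera): "point" ([column, row] as shares, 0 to 1, of the picture: columns of its width, rows of its height: a listed point, or the origin of a listed thing).
The state is a dict: "clock": time; "q": joint angles; "qvel": joint speeds; "tau": joint torques, N m; "ee_pos": TCP position; "tool_rot": TCP orientation; "force": force on the tool from outside, world axes, zero at the start; "moment": the same for the moment, N m; "opening": opening from 0.0 (shut) to 1.0 (fully open).
Only numpy, scipy, OpenCV 4.12 (cv2) and the standard library are available. Lean on these libraries where they do the work, as an engineer would, in place of code of your own. Each camera call takes 0.05 s, during which the arm holds its last target. There are 200 camera calls.

### The job

Take the depth gauge from its rest and, on the keyway block that stands on the perforated plate, press it down gently with its sprung probe in the keyway until the gauge's base sits flat on the block, and hold it there a good second to read the depth. Set the gauge gently back on its rest, upright, as it stood. Then swing the flag lever right over: away from the robot if the keyway is 14 mm deep, towards the robot if it is only 9 mm; leave everything else where it stands.

Things in the scene. Friction and masses are not known exactly. Their poses are not given: they have to be found in the camera images.
- gauge: depth gauge, loose, about 250 g, upright on its rest: steel base bar 80 (x) x 26 (y) x 10 mm, grey body 28 (x) x 24 (y) mm on its middle up to z = 70 mm, round dial on one y side. Origin: centre of the base's underside, z up. Grip the body across its 28 mm, 40 mm above the origin, with 40 N or it slips. In use the bar lies along the block's x, either way round, across the keyway.
- probe (a joint): m the sprung probe is pushed up into the gauge: 0 free, 0.024 at most. Keyway depth = 0.022 - this while the base is flat on the block: 0.008 in the 14 mm keyway, 0.013 in the 9 mm one, 0.022 if on the plain top. Spring: 2 N at first touch + 0.3 N per mm (seated 4.4 N, 5.9 N, plain top 8.6 N); more force is the base bearing. Seated counts from 6.5 N in all; some 10 N is plenty, never over 35 N.
- probe_tip (a point): lowest point of the probe, a round-ended rod 5 mm thick in the middle of the gauge's base, 22 mm below its underside when free
- block_a: one of two look-alike fixed keyway blocks: steel block 70 (x) x 50 (y) mm on a round base 104 mm across, 12 mm high. Origin: centre of the base's underside; flat top 55 mm above it. Keyway 9 mm wide along y, open-ended, in the middle of the block. The block sits off-centre on its base by 6 to 13 mm one way or the other along x: find the keyway by feel or sight. 
- block_b: one of two look-alike fixed keyway blocks: steel block 70 (x) x 50 (y) mm on a round base 104 mm across, 12 mm high. Origin: centre of the base's underside; flat top 55 mm above it. Keyway 9 mm wide along y, open-ended, in the middle of the block. The block sits off-centre on its base by 6 to 13 mm one way or the other along x: find the keyway by feel or sight. 
- fixture_plate: fixed perforated aluminium plate 280 (x) x 340 (y) x 6 mm, origin at the centre of its underside. The block to be gauged stands through it (block's y above -0.15); the other waits to the right, off the plate (y below -0.25). One of the two has a keyway 14 mm deep, the other 9 mm; which is which is not told, it must be measured.
- rest: fixed grey rest of the gauge, 110 (x) x 60 (y) x 50 mm: two cheeks with a 40 mm gap for the probe. Origin: centre of its underside. The gauge stands across the gap, its x along the rest's x, its underside 50 mm above this origin; put it back within 14 mm along x and 15 mm along y of the middle, softly: never with over 60 N, bumps included.
- flag (a joint): angle of the flag lever, rad: 0 leans right over towards the robot, about 0.5 upright (as it starts, undecided), 1.0 right over away from the robot. It stays where it is left; 1 to 2 N at the tip moves it. Away = 14 mm deep, towards = 9 mm.
- flag_base: fixed grey housing of the flag lever, 70 x 50 x 25 mm, on the perforated plate; origin at the centre of its underside, x points away from the robot, the way the lever swings as its angle grows. The lever turns about the housing's y axis, 22 mm above the origin.
- flag_tip (a point): centre of the ball, 26 mm across, at the end of the flag lever, 70 mm from its pivot
- ring_gauge: bystander: plain steel ring 64 mm across, 22 mm high, near the robot; leave it
- setting_pin: bystander: plain steel pin 26 mm across, 60 mm high, standing; leave it
- pendant: bystander: black hand controller with a joystick, 100 x 65 mm, 81 mm high; leave it
Things that resemble listed ones, but are neither listed nor needed, are in the scene too. What is shaped like the block_a but orange or pink is not meant. Leave any purple look-alike of the gauge alone.

How it is judged:
On the way, in this order (a step that is already met when the one before it is completed fails the run):
1. the gauge is pressed flat on the block on the plate (underside at its top within 1.5 mm, upright within 0.05 rad, at least 6.5 N) with the probe on the keyway's floor, for 0.6 s (((world y of block_a above -0.15 m and z of gauge in the frame of block_a between 0.0525 and 0.0565 m and z of probe_tip in the frame of block_a between 0.0385 and 0.0435 m and angle between gauge's own z axis and vertical below 0.05 rad and contact force between gauge and block_a above 6.5 N) or (world y of block_b above -0.15 m and z of gauge in the frame of block_b between 0.0525 and 0.0565 m and z of probe_tip in the frame of block_b between 0.0435 and 0.0485 m and angle between gauge's own z axis and vertical below 0.05 rad and contact force between gauge and block_b above 6.5 N))), for 0.6 s.
2. the gauge stands on its rest again, let go (x of gauge in the frame of rest between -0.014 and 0.014 m and y of gauge in the frame of rest between -0.015 and 0.015 m and z of gauge in the frame of rest between 0.048 and 0.052 m and angle between gauge's own z axis and vertical below 0.05 rad and contact force between the fingers and gauge below 0.1 N), for 0.2 s.
3. the flag lever leans the way that matches the depth (((world y of block_a above -0.15 m and value of joint flag above 0.8 rad) or (world y of block_b above -0.15 m and value of joint flag below 0.2 rad))), for 0.2 s.
At the end, for the whole second after the job is handed in: The gauge stands still and upright on its rest (within 14 mm along and 15 mm across, base on the rest within 2 mm, tilt under 0.05 rad), let go; the flag lever is at 0.8 rad or more (away) if the block on the plate has the 14 mm keyway, at 0.2 rad or less (towards the robot) if it has the 9 mm one (all of step 2 and ((world y of block_a above -0.15 m and value of joint flag above 0.8 rad) or (world y of block_b above -0.15 m and value of joint flag below 0.2 rad)) and linear speed of gauge below 0.02 m/s); the robot touches nothing.
It fails at once if the gauge is pushed on a block with more than 35 N (contact force between gauge and block_a above 35 N or contact force between gauge and block_b above 35 N).
It fails at once if the gauge is slammed on its rest (over 60 N) (contact force between gauge and rest above 60 N).
It fails at once if a bystander is moved more than 20 mm (distance of any of ring_gauge, setting_pin, pendant from where it was at the start of the episode above 0.02 m).
It also fails if it takes over 72 s, if anything falls off the work surface, if the arm or the gripper's body presses on something with over 40 N, if the wrist force passes 120 N, or if a joint passes its speed limit or range.

## Working session

There is one attempt and no reset: what is moved stays moved. The work goes in short steps, Python scripts to look and compute and a tool call to move; the robot and the scene stay as the last step left them, time stands still between calls to the robot, and variables do not carry over. Pictures are saved under pics/ and viewed, about 8 in all and at most 12, crops included, and the job is handed in when it is done.

Besides the shell and the picture viewer there is one more tool, called after "Call:" as name(argument=value, ...), one argument or row to a line, values as JSON. carry_out: Moves the arm, as the interface text tells. Its arguments: {"type":"object","properties":{"rows":{"type":"array","items":{"type":"array","items":{"type":"number"}}}},"required":["rows"]}

```bash
mkdir -p pics; cat > h.py <<'E'
import numpy as np, cv2
from station import get_state, optics, close_job
def cam(n):
    im,d=optics.camera(n); m=optics.camera_model(n); return im,d,m
def ray(m,pts):
    p=cv2.undistortPoints(np.array(pts,float).reshape(-1,1,2),np.array(m["mtx"]),np.array(m["dist"])).reshape(-1,2)
    return np.c_[p[:,0],-p[:,1],-np.ones(len(p))]
def world(m,d,pts):
    z=np.array([np.median([v for v in d[int(r)-1:int(r)+2,int(c)-1:int(c)+2].ravel() if v>0] or [0]) for c,r in pts])
    T=np.array(m["cam_to_world"]); return (ray(m,pts)*z[:,None])@T[:3,:3].T+T[:3,3]
def onz(m,pts,h):
    T=np.array(m["cam_to_world"]); v=ray(m,pts)@T[:3,:3].T; return T[:3,3]+v*((h-T[2,3])/v[:,2])[:,None]
def cloud(m,d):
    r,c=np.mgrid[0:480,0:640]; pts=np.c_[c.ravel(),r.ravel()]; T=np.array(m["cam_to_world"])
    return ((ray(m,pts)*d.ravel()[:,None])@T[:3,:3].T+T[:3,3]).reshape(480,640,3)
E
python3 - <<'E'
from h import *
np.set_printoptions(precision=4,suppress=True)
for n in("scene","top"):
    im,d,m=cam(n); cv2.imwrite(f"pics/{n}1.png",im[:,:,::-1]); print(n,np.array(m["cam_to_world"])[:3,3])
    for q in("gauge","block_a","rest","flag_tip","flag_base","fixture_plate"):
        for x in optics.pinpoint(q,n)[:4]:
            p=(x["point"][0]*640,x["point"][1]*480)
            print(q,round(x["score"],2),np.round(p),world(m,d,[p])[0] if 2<p[0]<637 and 2<p[1]<477 else '')
s=get_state();print(s["clock"],s["ee_pos"],s["tool_rot"],s["force"])
E
```

```text
scene [1.5025 0.7028 0.8907]
gauge 0.81 [444. 295.] [0.5434 0.3118 0.0702]
gauge 0.63 [489. 335.] [0.5552 0.4318 0.0342]
block_a 0.97 [244. 212.] [ 0.5279 -0.3079  0.0192]
block_a 0.82 [332. 284.] [0.6277 0.074  0.0279]
block_a 0.79 [161. 218.] [ 0.6946 -0.4543  0.0199]
rest 0.98 [436. 314.] [0.5736 0.3152 0.0384]
flag_tip 0.53 [279. 204.] [ 0.5206 -0.1817  0.0937]
flag_base 0.75 [282. 230.] [ 0.531  -0.1656  0.0249]
fixture_plate 0.97 [305. 259.] [ 0.5691 -0.054   0.0058]
top [ 0.3768 -0.0418  1.036 ]
gauge 0.79 [114. 251.] [0.5334 0.4147 0.0625]
gauge 0.64 [163. 254.] [0.5186 0.2931 0.1007]
block_a 0.94 [438. 208.] [ 0.628  -0.3095  0.0533]
block_a 0.87 [441. 263.] [ 0.5004 -0.3089  0.0551]
block_a 0.67 [276. 230.] [0.5814 0.0596 0.0474]
block_a 0.66 [502. 190.] [ 0.6681 -0.458   0.0542]
rest 0.73 [176. 259.] [0.5214 0.2944 0.0093]
flag_tip 0.61 [385. 260.] [ 0.5023 -0.1792  0.1025]
flag_base 0.87 [380. 269.] [ 0.4917 -0.1761  0.0312]
fixture_plate 0.97 [326. 239.] [ 0.5656 -0.0543  0.0045]
fixture_plate 0.68 [439. 205.] [ 0.6339 -0.3134  0.0524]
0.7 [0.225  0.4744 0.2313] [-0.      0.8451  0.5346  0.    ] [-0.1048  0.8911  1.1023]
```

View pics/scene1.png

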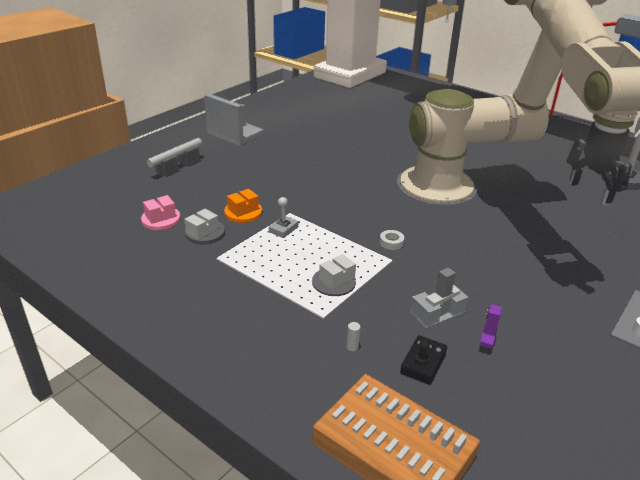

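View pics/top1.png

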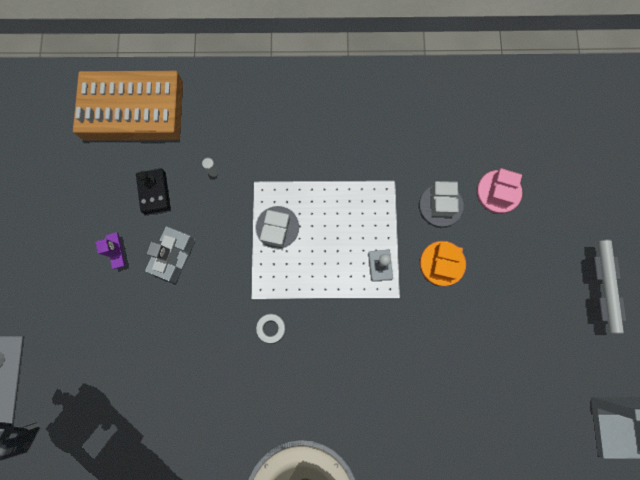

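The scene view shows the grey gauge on the grey rest at (440,295), with the purple look-alike at (490,327). In the top view the grey gauge is at (165,250) and the purple one at (112,250). The grey block on the plate is at (276,228) and the spare at (441,205); the orange and pink ones don't count. The flag is at (382,262).

Next I'll get poses from depth, plus one enlarged crop to confirm.

```bash
python3 - <<'E'
from h import *
np.set_printoptions(precision=4,suppress=True)
im,d,m=cam("top"); P=cloud(m,d)
def rect(name,c0,c1,r0,r1,z0,z1):
    Q=P[r0:r1,c0:c1]; k=(Q[...,2]>z0)&(Q[...,2]<z1)&(d[r0:r1,c0:c1]>0); X=Q[k]
    (c,s,a)=cv2.minAreaRect((X[:,:2]*1000).astype(np.float32)); print(name,len(X),"c",np.round(c,1),"size",np.round(s,1),"ang",round(a,1),"mean",X.mean(0)*1000,"zq",np.percentile(X[:,2],[5,50,95])*1000)
    return X
rect("block top",250,305,200,255,.045,.065)
rect("block base",250,305,200,255,.0085,.02)
rect("spare top",420,465,180,228,.045,.065)
rect("rest top",140,195,222,285,.040,.053)
rect("gauge base",140,195,222,285,.0545,.066)
rect("gauge body",140,195,222,285,.10,.135)
rect("flag base",365,396,246,284,.018,.032)
rect("flag ball",365,400,240,284,.075,.13)
a=cv2.resize(im[215:290,135:205],None,fx=8,fy=8,interpolation=2)[:,:,::-1]
b=cv2.resize(im[195:260,245:310],None,fx=8,fy=8,interpolation=2)[:,:,::-1]
H=600; o=np.zeros((H,1090,3),np.uint8); o[:a.shape[0],:560]=a[:600]; o[:520,565:1085]=b
cv2.imwrite("pics/crop1.png",cv2.resize(o,(800,440)))
E
```

```text
block top 678 c [586.4  62.9] size [50.3 70.8] ang 76.8 mean [585.4966  62.5444  53.7977] zq [46.5783 54.4339 57.4997]
block base 759 c [595.4  57.2] size [131.5 119.2] ang 1.1 mean [597.2093  54.7197  11.6073] zq [ 8.8676 11.5562 14.8157]
spare top 637 c [ 653.6 -329. ] size [51.7 71.5] ang 89.5 mean [ 652.8314 -328.6698   53.7046] zq [48.1648 54.0856 56.969 ]
rest top 615 c [528.9 302.4] size [ 62.  109.4] ang 67.9 mean [528.9751 297.3941  49.4053] zq [45.2169 49.6309 52.4099]
gauge base 316 c [524.2 303.7] size [35.1 83.4] ang 74.8 mean [524.9005 305.4546  59.8299] zq [56.1922 59.9452 63.2547]
gauge body 207 c [526.2 305.2] size [27.4 27.7] ang 73.3 mean [525.3945 303.118  117.1493] zq [104.6254 119.0858 122.5988]
flag base 497 c [ 501.9 -179.1] size [70.3 50.1] ang 4.9 mean [ 498.3191 -176.4743   24.7751] zq [20.8    24.5776 29.8749]
flag ball 114 c [ 504.  -178.4] size [23.5 23.8] ang 82.2 mean [ 503.7982 -177.7709  100.0001] zq [ 93.0265 100.5492 104.7369]
```

View pics/crop1.png

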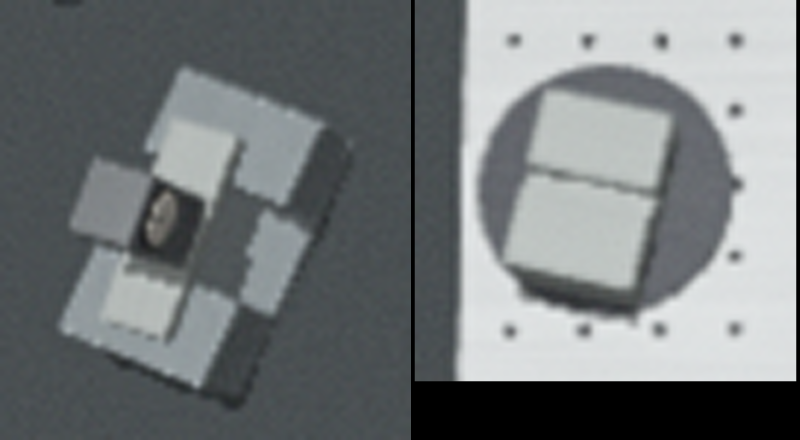

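The crop confirms it: the grey gauge spans the gap of the grey rest, and the grey block on the plate has its keyway between the two top halves. One cross-check with both cameras before moving.

```bash
python3 - <<'E'
from h import *
np.set_printoptions(precision=1,suppress=True)
for n in("top","scene"):
    im,d,m=cam(n); P=cloud(m,d)*1000
    def rect(name,cx,cy,R,z0,z1):
        k=(d>0)&(np.hypot(P[...,0]-cx,P[...,1]-cy)<R)&(P[...,2]>z0)&(P[...,2]<z1)
        X=P[k]; c,s,a=cv2.minAreaRect(X[:,:2].astype(np.float32)); lo,hi=np.percentile(X[:,2],[10,90])
        print(n,name,len(X),np.array(c),np.array(s),round(a,1),"mean",X.mean(0)); return k
    rect("block",586,63,60,51,60); 
    k=rect("baseDisk",590,60,75,8.5,17)
    rect("gbody",526,304,35,112,128); rect("gbodyall",526,304,35,66,128); rect("gbar",526,304,55,56.5,64); rect("rest",526,304,70,45,53)
    rect("flagball",504,-178,40,80,120)
    # bar colour (bright) direction in the top image
    if n=="top":
        # keyway: dark pixels on block top
        A=np.deg2rad(-13.2); u=np.array([np.cos(A),np.sin(A)])
        W=onz(m,[(c,r) for r in range(205,255) for c in range(255,300)],.055)*1000
        L=im[205:255,255:300].mean(2).ravel(); e=(W[:,:2]-[586.4,62.9]); t=e@u; s=e@[-u[1],u[0]]
        for b in range(-44,44,2):
            q=(abs(s)<18)&(t>=b)&(t<b+2); print(b,round(L[q].mean()),end="; ")
        print()
E
```

```text
top block 576 [585.9  62.7] [50.9 70.3] 76.9 mean [585.7  62.6  54.7]
top baseDisk 758 [590.8  53.3] [142.9 129.7] 6.4 mean [596.3  54.   11.5]
top gbody 178 [526.3 305.3] [26.6 28. ] 72.2 mean [526.1 304.6 119. ]
top gbodyall 280 [526.2 305.1] [27.1 28.1] 73.3 mean [524.6 301.6 107.9]
top gbar 288 [526.7 306.8] [27.1 79.6] 73.4 mean [525.8 305.9  60. ]
top rest 584 [529.1 302.5] [ 61.9 109.6] 67.8 mean [530.3 298.4  49.5]
top flagball 115 [ 504.3 -178.6] [23.7 23.5] 83.3 mean [ 503.9 -177.8   99.8]
-44 63; -42 75; -40 80; -38 89; -36 138; -34 181; -32 192; -30 194; -28 194; -26 194; -24 193; -22 193; -20 192; -18 193; -16 193; -14 192; -12 193; -10 192; -8 191; -6 191; -4 192; -2 193; 0 183; 2 141; 4 155; 6 182; 8 192; 10 193; 12 192; 14 193; 16 193; 18 193; 20 192; 22 192; 24 192; 26 192; 28 191; 30 192; 32 189; 34 165; 36 129; 38 106; 40 105; 42 108; 
scene block 410 [589.1  58.6] [54.6 73.8] 76.4 mean [590.9  59.4  55.5]
scene baseDisk 595 [588.3  50.7] [129.1 144. ] 89.5 mean [614.8  66.1  12.4]
scene gbody 143 [528.5 302.8] [27.8 32. ] 77.2 mean [532.3 304.8 119.3]
scene gbodyall 418 [529.9 303.2] [29.2 34.5] 77.6 mean [535.4 306.2  99.8]
scene gbar 199 [528.8 304.1] [29.  83.6] 73.7 mean [538.  304.7  60.6]
scene rest 388 [532.1 300. ] [ 62.3 113.7] 66.5 mean [549.6 300.6  49.9]
scene flagball 81 [ 512.6 -178.4] [21.3 23.3] 41.3 mean [ 512.9 -179.1   97.2]
```

Call:
carry_out(
  rows=[
    [15,-8.5,0,0,0,-40,0],
    [30.15,-16.9,-2,0,0,-81.3,0],
    [30.15,-16.9,-4,0,0,-81.3,0],
    [30.15,-16.9,-4,0,0,-81.3,0],
    [30.15,-16.9,-4,0,0,-81.3,0],
    [30.15,-16.9,-4,0,0,-81.3,0],
    [30.15,-16.9,-4,0,0,-81.3,0],
    [30.15,-16.9,-4,0,0,-81.3,0],
    [30.15,-16.9,-4,0,0,-81.3,0],
    [30.15,-16.9,-4,0,0,-81.3,0],
    [30.15,-16.9,-4,0,0,-81.3,0],
    [30.15,-16.9,-4,0,0,-81.3,0],
  ],
)

```text
clock: 2.35
ee_pos: [0.5264, 0.3054, 0.1913]
tool_rot: [0.0, 0.989, -0.145, 0.0]
force: [-0.3, 0.5, 0.1]
opening: 0.999
```

Call:
carry_out(
  rows=[
    [0,0,-4,0,0,0,0],
    [0,0,-8,0,0,0,0],
    [0,0,-11,0,0,0,0],
    [0,0,-12.3,0,0,0,0],
    [0,0,-12.3,0,0,0,0],
    [0,0,-12.3,0,0,0,0.3],
    [0,0,-12.3,0,0,0,0.5],
    [0,0,-12.3,0,0,0,0.6],
    [0,0,-12.3,0,0,0,0.7],
    [0,0,-12.3,0,0,0,1],
    [0,0,-12.3,0,0,0,1],
    [0,0,-12.3,0,0,0,1],
    [0,0,-12.3,0,0,0,1],
    [0,0,-12.3,0,0,0,1],
  ],
)

```text
clock: 4.1
ee_pos: [0.527, 0.3055, 0.0691]
tool_rot: [-0.0, 0.989, -0.145, 0.001]
force: [1.0, -1.0, 5.3]
opening: 0.323
```

Call:
carry_out(
  rows=[
    [0,0,0.5,0,0,0,1],
    [0,0,2.5,0,0,0,1],
    [0,0,5.5,0,0,0,1],
    [0,0,8,0,0,0,1],
    [0,0,8,0,0,0,1],
    [0,0,8,0,0,0,1],
  ],
)

```text
clock: 4.85
ee_pos: [0.5257, 0.3052, 0.1467]
tool_rot: [0.001, 0.989, -0.145, -0.001]
force: [0.6, -0.2, -3.5]
opening: 0.318
```

```bash
python3 - <<'E'
from h import *
np.set_printoptions(precision=4,suppress=True)
im,d,m=cam("scene"); cv2.imwrite("pics/lift.png",cv2.resize(im[180:380,340:580],None,fx=3,fy=3,interpolation=2)[:,:,::-1])
s=get_state();print(s["clock"],s["ee_pos"],s["force"],s["moment"],s["opening"])
E
```

```text
4.9 [0.5257 0.3051 0.1466] [ 0.3132  0.5192 -3.6665] [0.0207 0.0831 0.0541] 0.32385726981190843
```

View pics/lift.png

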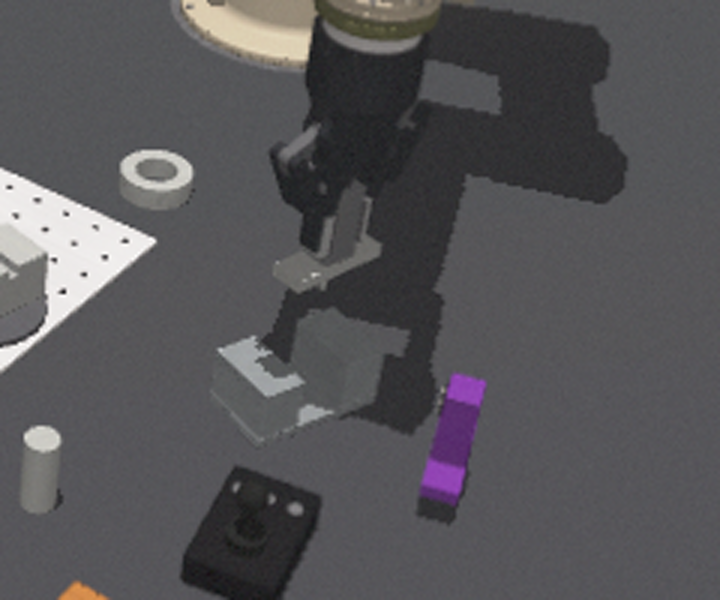

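The gauge is held upright, with its bar and probe clear of the rest. Going over the keyway.

Call:
carry_out(
  rows=[
    [1,-4,0,0,0,1,1],
    [2,-9,0,0,0,2,1],
    [3.5,-14,0,0,0,3.6,1],
    [5,-19,0,0,0,3.6,1],
    [6.05,-23,0,0,0,3.6,1],
    [6.05,-24.25,-1,0,0,3.6,1],
    [6.05,-24.25,-2.5,0,0,3.6,1],
    [6.05,-24.25,-3.3,0,0,3.6,1],
    [6.05,-24.25,-3.3,0,0,3.6,1],
    [6.05,-24.25,-3.3,0,0,3.6,1],
    [6.05,-24.25,-3.3,0,0,3.6,1],
  ],
)

```text
clock: 6.28
ee_pos: [0.5871, 0.0632, 0.1157]
tool_rot: [-0.0, 0.994, -0.114, 0.0]
force: [0.6, -0.5, -3.5]
opening: 0.316
```

```bash
python3 - <<'E'
from h import *
np.set_printoptions(precision=4,suppress=True)
im,d,m=cam("scene"); cv2.imwrite("pics/over.png",cv2.resize(im[200:310,270:410],None,fx=5,fy=5,interpolation=2)[:,:,::-1])
s=get_state();print(s["clock"],s["ee_pos"],s["tool_rot"],s["force"],s["moment"],s["opening"])
E
```

```text
6.325 [0.5871 0.0631 0.1157] [-0.      0.9935 -0.1137  0.0004] [-0.0791  0.5928 -2.7165] [ 0.0137 -0.0368 -0.0039] 0.32379233475789676
```

View pics/over.png

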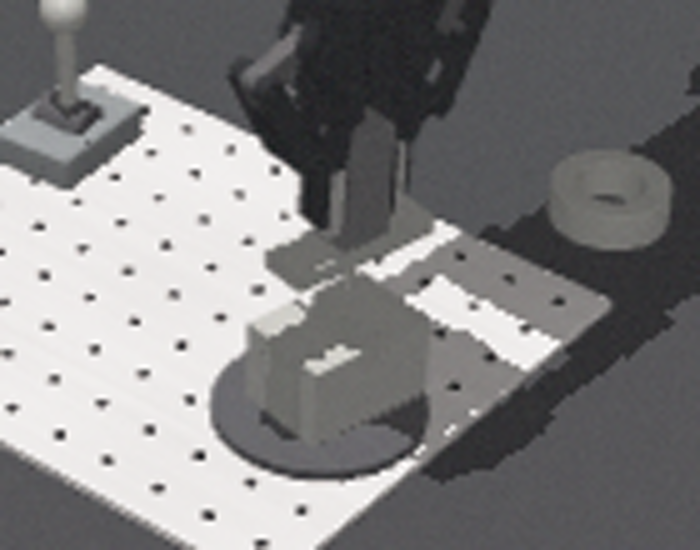

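Call:
carry_out(
  rows=[
    [-0.07,0,-0.7,0,0,0,1],
    [-0.07,0,-1.4,0,0,0,1],
    [-0.07,0,-1.8,0,0,0,1],
    [-0.07,0,-2.1,0,0,0,1],
    [-0.07,0,-2.4,0,0,0,1],
    [-0.07,0,-2.4,0,0,0,1],
    [-0.07,0,-2.4,0,0,0,1],
  ],
)

```text
clock: 7.2
ee_pos: [0.5864, 0.0629, 0.0914]
tool_rot: [-0.0, 0.994, -0.114, 0.0]
force: [1.0, 0.4, -4.2]
opening: 0.324
```

```bash
python3 - <<'E'
from h import *
np.set_printoptions(precision=4,suppress=True)
s=get_state();print(s["clock"],s["ee_pos"],s["tool_rot"],s["force"],s["moment"],s["opening"])
E
```

```text
7.2 [0.5864 0.0629 0.0914] [-0.      0.9935 -0.1138  0.0001] [ 1.0082  0.4026 -4.1539] [-0.0803 -0.233   0.031 ] 0.3238242886683312
```

Call:
carry_out(
  rows=[
    [0,0,-0.2,0,0,0,1],
    [0,0,-0.4,0,0,0,1],
    [0,0,-0.6,0,0,0,1],
    [0,0,-0.8,0,0,0,1],
    [0,0,-0.8,0,0,0,1],
    [0,0,-0.8,0,0,0,1],
  ],
)

```text
clock: 7.95
ee_pos: [0.5864, 0.0628, 0.0835]
tool_rot: [-0.0, 0.994, -0.114, 0.0]
force: [0.8, -0.1, 0.7]
opening: 0.322
```

Call:
carry_out(
  rows=[
    [0,0,-0.2,0,0,0,1],
    [0,0,-0.4,0,0,0,1],
    [0,0,-0.6,0,0,0,1],
    [0,0,-0.7,0,0,0,1],
    [0,0,-0.7,0,0,0,1],
    [0,0,-0.7,0,0,0,1],
  ],
)

```text
clock: 8.7
ee_pos: [0.5864, 0.0629, 0.0764]
tool_rot: [0.0, 0.994, -0.114, 0.0]
force: [1.9, -0.6, 2.4]
opening: 0.323
```

Call:
carry_out(
  rows=[
    [0,0,-0.1,0,0,0,1],
    [0,0,-0.15,0,0,0,1],
    [0,0,-0.18,0,0,0,1],
    [0,0,-0.18,0,0,0,1],
  ],
)

```text
clock: 9.2
ee_pos: [0.5864, 0.0628, 0.0746]
tool_rot: [0.0, 0.994, -0.114, 0.0]
force: [1.9, -1.2, 2.5]
opening: 0.324
```

Call:
carry_out(
  rows=[
    [0,0,-0.05,0,0,0,1],
    [0,0,-0.05,0,0,0,1],
  ],
)

```text
clock: 9.45
ee_pos: [0.5864, 0.0628, 0.0741]
tool_rot: [0.0, 0.994, -0.114, 0.0]
force: [1.8, -0.6, 3.4]
opening: 0.319
```

Call:
carry_out(
  rows=[
    [0,0,-0.05,0,0,0,1],
    [0,0,-0.05,0,0,0,1],
  ],
)

```text
clock: 9.7
ee_pos: [0.5864, 0.0629, 0.074]
tool_rot: [0.0, 0.994, -0.114, 0.0]
force: [0.7, -1.3, 7.6]
opening: 0.32
```

Call:
carry_out(
  rows=[
    [0,0,-0.05,0,0,0,1],
    [0,0,-0.05,0,0,0,1],
  ],
)

```text
clock: 9.95
ee_pos: [0.5864, 0.0628, 0.074]
tool_rot: [0.0, 0.994, -0.114, 0.0]
force: [-1.5, -0.1, 11.9]
opening: 0.32
```

Seated (z stops at 0.0740, about 15 N). Holding.

Call:
carry_out(
  rows=[
    [0,0,0,0,0,0,1],
    [0,0,0,0,0,0,1],
    [0,0,0,0,0,0,1],
    [0,0,0,0,0,0,1],
    [0,0,0,0,0,0,1],
    [0,0,0,0,0,0,1],
    [0,0,0,0,0,0,1],
    [0,0,0,0,0,0,1],
    [0,0,0,0,0,0,1],
    [0,0,0,0,0,0,1],
  ],
)

```text
clock: 11.2
ee_pos: [0.5864, 0.0628, 0.074]
tool_rot: [0.0, 0.994, -0.114, 0.0]
force: [-2.2, -0.2, 11.5]
opening: 0.322
```

```bash
cat > f.py <<'E'
from h import *
F=[]
for i in range(10):
    F.append(get_state()["force"]); optics.camera("scene")
F=np.array(F);s=get_state();print(s["clock"],np.round(s["ee_pos"],4),"F",F.mean(0).round(2),F[:,2].std().round(2),np.round(s["tool_rot"],4))
E
python3 f.py
```

```text
11.7 [0.5864 0.0629 0.074 ] F [-1.27 -0.49 11.57] 0.54 [ 1.000e-04  9.935e-01 -1.138e-01  3.000e-04]
```

Call:
carry_out(
  rows=[
    [0,0,0.2,0,0,0,1],
    [0,0,0.5,0,0,0,1],
    [0,0,0.9,0,0,0,1],
    [0,0,1.15,0,0,0,1],
    [0,0,1.15,0,0,0,1],
    [0,0,1.15,0,0,0,1],
  ],
)

```text
clock: 12.45
ee_pos: [0.5863, 0.0629, 0.0843]
tool_rot: [-0.0, 0.993, -0.114, -0.0]
force: [4.4, -0.4, 0.2]
opening: 0.322
```

```bash
python3 f.py
```

```text
12.95 [0.5863 0.0629 0.0845] F [ 4.35 -0.73 -0.07] 0.43 [ 0.      0.9935 -0.1138 -0.    ]
```

Call:
carry_out(
  rows=[
    [0,0,0.4,0,0,0,1],
    [0,0,0.7,0,0,0,1],
    [0,0,0.7,0,0,0,1],
    [0,0,0.7,0,0,0,1],
  ],
)

```text
clock: 13.45
ee_pos: [0.5861, 0.0628, 0.0914]
tool_rot: [0.0, 0.994, -0.114, -0.0]
force: [3.8, -1.4, -1.0]
opening: 0.321
```

```bash
python3 f.py
```

```text
13.95 [0.5861 0.0629 0.0914] F [ 3.57 -1.21 -0.8 ] 0.32 [ 0.000e+00  9.935e-01 -1.138e-01 -2.000e-04]
```

Call:
carry_out(
  rows=[
    [0,0,0.7,0,0,0,1],
    [0,0,1.5,0,0,0,1],
    [0,0,2.3,0,0,0,1],
    [0,0,2.3,0,0,0,1],
    [0,0,2.3,0,0,0,1],
  ],
)

```text
clock: 14.58
ee_pos: [0.586, 0.0629, 0.1143]
tool_rot: [-0.0, 0.994, -0.114, -0.0]
force: [0.4, 0.9, -3.1]
opening: 0.318
```

```bash
python3 f.py; python3 - <<'E'
from h import *
im,d,m=cam("scene"); cv2.imwrite("pics/after.png",cv2.resize(im[200:310,270:410],None,fx=5,fy=5,interpolation=2)[:,:,::-1])
E
```

```text
15.075 [0.5863 0.0629 0.1145] F [-0.   -0.26 -2.68] 0.6 [-0.      0.9935 -0.1138 -0.    ]
```

View pics/after.png

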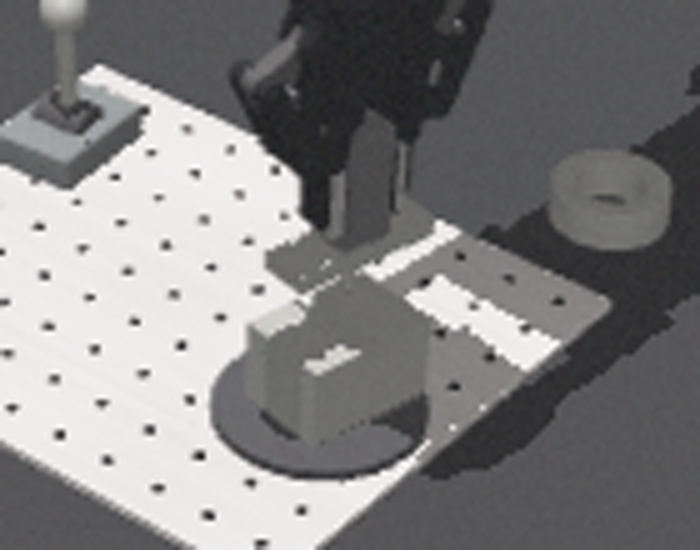

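The gauge is still upright and unchanged in the grip. The +x side force on the way up means the probe rubbed the near keyway wall, so I'll repeat 1 mm further along +x to get a clean force curve.

Call:
carry_out(
  rows=[
    [0.1,0,-0.8,0,0,0,1],
    [0.1,0,-1.5,0,0,0,1],
    [0.1,0,-2.0,0,0,0,1],
    [0.1,0,-2.3,0,0,0,1],
    [0.1,0,-2.55,0,0,0,1],
    [0.1,0,-2.55,0,0,0,1],
  ],
)

```text
clock: 15.88
ee_pos: [0.5872, 0.0628, 0.0889]
tool_rot: [0.0, 0.994, -0.114, -0.0]
force: [1.2, -0.6, -2.2]
opening: 0.326
```

```bash
python3 f.py
```

```text
16.375 [0.5873 0.0628 0.089 ] F [ 0.09 -0.11 -2.68] 0.43 [ 0.      0.9935 -0.1138  0.    ]
```

Call:
carry_out(
  rows=[
    [0,0,-0.2,0,0,0,1],
    [0,0,-0.45,0,0,0,1],
    [0,0,-0.45,0,0,0,1],
    [0,0,-0.45,0,0,0,1],
  ],
)

```text
clock: 16.88
ee_pos: [0.5874, 0.0628, 0.0847]
tool_rot: [-0.0, 0.994, -0.114, 0.0]
force: [-1.0, 0.5, -0.3]
opening: 0.324
```

```bash
python3 f.py
```

```text
17.375 [0.5873 0.0629 0.0845] F [ 0.08  0.11 -0.11] 0.61 [-0.000e+00  9.935e-01 -1.138e-01  1.000e-04]
```

Call:
carry_out(
  rows=[
    [0,0,-0.2,0,0,0,1],
    [0,0,-0.45,0,0,0,1],
    [0,0,-0.7,0,0,0,1],
    [0,0,-0.7,0,0,0,1],
  ],
)

```text
clock: 17.88
ee_pos: [0.5873, 0.0629, 0.0774]
tool_rot: [0.0, 0.994, -0.114, 0.0]
force: [0.1, -0.1, 2.2]
opening: 0.32
```

```bash
python3 f.py
```

```text
18.375 [0.5873 0.0629 0.0775] F [0.22 0.2  2.29] 0.36 [-0.000e+00  9.935e-01 -1.138e-01  1.000e-04]
```

This run is clean with no side force: 0 N at z 0.0890, 2.6 N at 0.0845 and 5.0 N at 0.0775. That matches a 9 mm keyway. I'll seat it again and hold.

Call:
carry_out(
  rows=[
    [0,0,-0.2,0,0,0,1],
    [0,0,-0.3,0,0,0,1],
    [0,0,-0.36,0,0,0,1],
    [0,0,-0.4,0,0,0,1],
    [0,0,-0.42,0,0,0,1],
    [0,0,-0.42,0,0,0,1],
  ],
)

```text
clock: 19.12
ee_pos: [0.5873, 0.0629, 0.0741]
tool_rot: [0.0, 0.994, -0.114, 0.0]
force: [-2.4, -0.4, 8.7]
opening: 0.321
```

```bash
python3 f.py; python3 f.py; python3 f.py
```

```text
19.625 [0.5873 0.0629 0.074 ] F [-2.78 -0.26  9.08] 0.57 [ 1.000e-04  9.935e-01 -1.138e-01  2.000e-04]
20.125 [0.5873 0.0629 0.0741] F [-2.92 -0.13  8.78] 0.55 [ 0.000e+00  9.935e-01 -1.138e-01  2.000e-04]
20.625 [0.5873 0.0628 0.0741] F [-2.7  -0.07  9.04] 0.5 [ 1.000e-04  9.935e-01 -1.138e-01  2.000e-04]
```

Call:
carry_out(
  rows=[
    [0,0,1,0,0,0,1],
    [0,0,3.5,0,0,0,1],
    [0,0,6.5,0,0,0,1],
    [-0.5,2,7.5,0,0,0,1],
    [-2,7,7.5,0,0,-1,1],
    [-3,12,7.5,0,0,-2,1],
    [-4.5,17,7.5,0,0,-3.6,1],
    [-5.5,22,7.5,0,0,-3.6,1],
    [-6.03,24.26,7.5,0,0,-3.6,1],
    [-6.03,24.26,7.5,0,0,-3.6,1],
    [-6.03,24.26,7.5,0,0,-3.6,1],
    [-6.03,24.26,5,0,0,-3.6,1],
    [-6.03,24.26,2.5,0,0,-3.6,1],
    [-6.03,24.26,1,0,0,-3.6,1],
    [-6.03,24.26,1,0,0,-3.6,1],
    [-6.03,24.26,1,0,0,-3.6,1],
  ],
)

```text
clock: 22.62
ee_pos: [0.5275, 0.3055, 0.0843]
tool_rot: [-0.0, 0.989, -0.145, 0.001]
force: [0.2, -0.3, -2.9]
opening: 0.322
```

Call:
carry_out(
  rows=[
    [-0.05,0,-0.4,0,0,0,1],
    [-0.05,0,-0.8,0,0,0,1],
    [-0.05,0,-1.1,0,0,0,1],
    [-0.05,0,-1.3,0,0,0,1],
    [-0.05,0,-1.42,0,0,0,1],
    [-0.05,0,-1.5,0,0,0,1],
    [-0.05,0,-1.53,0,0,0,1],
    [-0.05,0,-1.55,0,0,0,1],
    [-0.05,0,-1.55,0,0,0,1],
  ],
)

```text
clock: 23.75
ee_pos: [0.5264, 0.3055, 0.0691]
tool_rot: [-0.0, 0.989, -0.145, 0.0]
force: [-6.0, -2.5, 6.8]
opening: 0.321
```

```bash
python3 f.py
```

```text
24.25 [0.5265 0.3055 0.0691] F [-5.44 -2.03  7.56] 0.63 [-0.000e+00  9.895e-01 -1.449e-01  2.000e-04]
```

Call:
carry_out(
  rows=[
    [0,0,0.03,0,0,0,0.64],
    [0,0,0.03,0,0,0,0.58],
    [0,0,0.03,0,0,0,0.5],
    [0,0,0.03,0,0,0,0.3],
    [0,0,0.03,0,0,0,0],
    [0,0,0.03,0,0,0,0],
    [0,0,0.03,0,0,0,0],
    [0,0,1,0,0,0,0],
    [0,0,4,0,0,0,0],
    [0,0,9,0,0,0,0],
    [0,0,13,0,0,0,0],
    [0,0,13,0,0,0,0],
    [0,-10,13,0,0,0,0],
    [0,-20,13,0,0,0,0],
    [0,-20,13,0,0,0,0],
    [0,-20,13,0,0,0,0],
    [0,-20,13,0,0,0,0],
  ],
)

```text
clock: 26.38
ee_pos: [0.5264, 0.1053, 0.1975]
tool_rot: [-0.0, 0.989, -0.146, -0.0]
force: [-0.0, 0.5, 0.1]
opening: 1.001
```

```bash
python3 - <<'E'
from h import *
np.set_printoptions(precision=1,suppress=True)
s=get_state();print(s["clock"],s["ee_pos"]*1000 if hasattr(s["ee_pos"],'shape') else s["ee_pos"],s["tool_rot"],s["opening"])
im,d,m=cam("top"); P=cloud(m,d)*1000
def rect(name,cx,cy,R,z0,z1):
    k=(d>0)&(np.hypot(P[...,0]-cx,P[...,1]-cy)<R)&(P[...,2]>z0)&(P[...,2]<z1)
    X=P[k]; c,s,a=cv2.minAreaRect(X[:,:2].astype(np.float32)); print(name,len(X),np.array(c),np.array(s),round(a,1),"mean",X.mean(0))
rect("gbody",526,304,35,112,128); rect("gbar",526,304,55,56.5,64); rect("rest",526,304,70,45,53); rect("flagball",504,-178,40,80,120)
cv2.imwrite("pics/placed.png",im[:,:,::-1])
E
```

```text
26.375 [526.4 105.3 197.5] [-0.   1.  -0.1 -0. ] 1.0013610436823417
gbody 0 [0. 0.] [0. 0.] 0.0 mean [nan nan nan]
gbar 0 [0. 0.] [0. 0.] 0.0 mean [nan nan nan]
rest 30 [547.8 265.9] [ 8.1 20.6] 71.7 mean [548.3 264.5  49.3]
flagball 114 [ 504.1 -178.5] [23.7 23.9] 84.6 mean [ 503.9 -177.8  100. ]<stdin>:7: RuntimeWarning: Mean of empty slice.
  ret = um.true_divide(
```

View pics/placed.png

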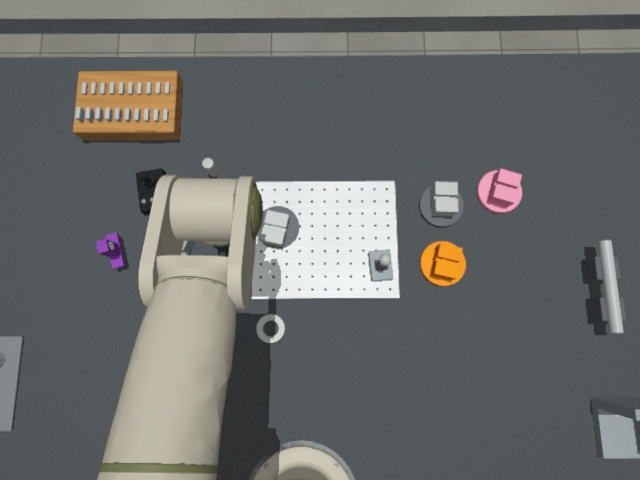

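The gauge is out of sight under the arm at (205,245), and the flag at (382,262) hasn't moved. I'll go to the far side of the flag with the fingers shut, then check the gauge.

Call:
carry_out(
  rows=[
    [0.5,-5,0,0,0,5,1],
    [1,-10,0,0,0,10,1],
    [1.5,-15,0,0,0,15,1],
    [2,-20,0,0,0,21.6,1],
    [2.6,-25,0,0,0,21.6,1],
    [2.6,-28,0,0,0,21.6,1],
    [2.6,-28,0,0,0,21.6,1],
    [2.6,-28,0,0,0,21.6,1],
    [2.6,-28,0,0,0,21.6,1],
  ],
)

```text
clock: 27.55
ee_pos: [0.5528, -0.173, 0.1979]
tool_rot: [-0.0, 0.999, 0.044, 0.0]
force: [0.0, 0.7, 0.8]
opening: 0.002
```

```bash
python3 - <<'E'
from h import *
np.set_printoptions(precision=1,suppress=True)
s=get_state();print(s["clock"],s["ee_pos"],s["tool_rot"],s["opening"])
for n in ("top","scene"):
    im,d,m=cam(n); P=cloud(m,d)*1000
    def rect(name,cx,cy,R,z0,z1):
        k=(d>0)&(np.hypot(P[...,0]-cx,P[...,1]-cy)<R)&(P[...,2]>z0)&(P[...,2]<z1)
        X=P[k]
        if len(X)<5: print(name,"none"); return
        c,s,a=cv2.minAreaRect(X[:,:2].astype(np.float32)); print(n,name,len(X),np.array(c),np.array(s),round(a,1),"mean",X.mean(0))
    rect("gbody",526,304,35,112,128); rect("gbar",526,304,55,56.5,64); rect("rest",526,304,70,45,53); rect("flagball",504,-178,40,80,120)
cv2.imwrite("pics/flag.png",cv2.resize(im[120:330,220:500],None,fx=2.8,fy=2.8,interpolation=2)[:,:,::-1])
E
```

```text
27.55 [ 0.6 -0.2  0.2] [-0.  1.  0.  0.] 0.0018896248639813967
top gbody 177 [524.3 305.5] [27.  27.9] 73.3 mean [524.1 305.3 119.1]
top gbar 284 [524.9 307.3] [27.3 80. ] 73.7 mean [524.3 306.2  59.9]
top rest 590 [529.1 302.8] [ 61.9 109.6] 67.8 mean [531.  297.9  49.7]
flagball none
scene gbody 138 [526.3 303.2] [29.4 33.1] 75.0 mean [530.  305.4 119.2]
scene gbar 209 [529.  303.5] [30.  87.8] 74.7 mean [536.8 304.8  60.3]
scene rest 381 [531.7 298.4] [ 65.5 113.6] 67.8 mean [551.6 299.5  50.1]
scene flagball 80 [ 511.7 -180.5] [23.4 21.3] 18.3 mean [ 512.4 -179.7   97. ]
```

View pics/flag.png

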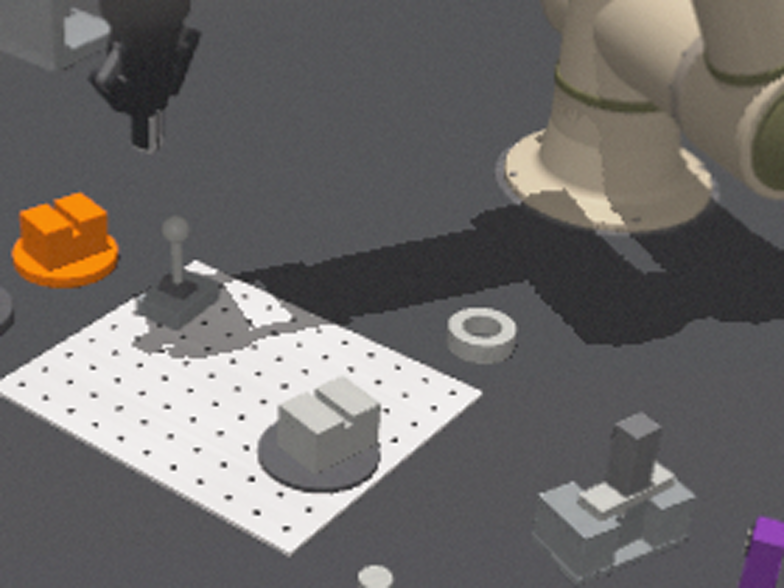

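The gauge stands upright on its rest (crop 635,460), body centre about (524,305) mm against (526,305) at the start. The flag is upright at (175,230). Now to push it towards the robot.

Call:
carry_out(
  rows=[
    [0,0,-5,0,0,0,1],
    [0,0,-9,0,0,0,1],
    [0,0,-12.3,0,0,0,1],
    [0,0,-12.3,0,0,0,1],
    [-1,-0.1,-12.3,0,0,0,1],
    [-2,-0.2,-12.3,0,0,0,1],
    [-3,-0.3,-12.3,0,0,0,1],
    [-3.5,-0.3,-12.3,0,0,0,1],
    [-4,-0.35,-12.3,0,0,0,1],
    [-4.4,-0.4,-12.3,0,0,0,1],
    [-4.7,-0.4,-12.3,0,0,0,1],
    [-4.7,-0.4,-12.3,0,0,0,1],
  ],
)

```text
clock: 29.15
ee_pos: [0.5052, -0.1785, 0.0747]
tool_rot: [-0.0, 0.999, 0.043, -0.0]
force: [-0.3, 0.7, -0.7]
opening: 0.004
```

```bash
python3 - <<'E'
from h import *
np.set_printoptions(precision=1,suppress=True)
im,d,m=cam("scene"); P=cloud(m,d)*1000
for x in optics.pinpoint("flag_tip","scene")[:2]:
    p=(x["point"][0]*640,x["point"][1]*480); print(x["score"],p,onz(m,[p],.085)*1000)
cv2.imwrite("pics/flag2.png",cv2.resize(im[150:260,220:340],None,fx=5,fy=5,interpolation=2)[:,:,::-1])
E
```

```text
(no output)
```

View pics/flag2.png

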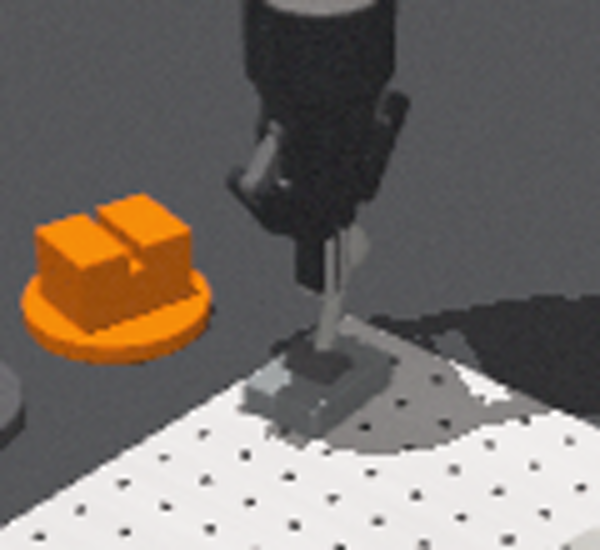

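The ball shows at (355,245), on the robot side of the fingers and leaning over. Pushing further in small steps, watching the force.

Call:
carry_out(
  rows=[
    [-0.3,0,0,0,0,0,1],
    [-0.6,-0.05,0,0,0,0,1],
    [-0.6,-0.05,0,0,0,0,1],
  ],
)

```text
clock: 29.62
ee_pos: [0.4992, -0.179, 0.0748]
tool_rot: [-0.0, 0.999, 0.043, -0.0]
force: [-0.0, -0.3, -0.7]
opening: 0.001
```

Call:
carry_out(
  rows=[
    [-0.2,0,0,0,0,0,1],
    [-0.4,-0.03,0,0,0,0,1],
    [-0.4,-0.03,0,0,0,0,1],
  ],
)

```text
clock: 30.0
ee_pos: [0.4956, -0.1793, 0.0748]
tool_rot: [0.0, 0.999, 0.043, 0.0]
force: [2.2, 1.1, -1.8]
opening: 0.002
```

Call:
carry_out(
  rows=[
    [-0.2,0,0,0,0,0,1],
    [-0.4,-0.03,0,0,0,0,1],
    [-0.4,-0.03,0,0,0,0,1],
  ],
)

```text
clock: 30.38
ee_pos: [0.4944, -0.1795, 0.0752]
tool_rot: [0.001, 0.999, 0.043, 0.004]
force: [20.2, 2.6, -9.2]
opening: 0.001
```

Call:
carry_out(
  rows=[
    [-0.2,0,0,0,0,0,1],
    [-0.3,-0.03,0,0,0,0,1],
    [-0.3,-0.03,0,0,0,0,1],
  ],
)

```text
clock: 30.75
ee_pos: [0.4938, -0.1797, 0.0753]
tool_rot: [0.001, 0.999, 0.042, 0.007]
force: [33.8, 5.9, -18.3]
opening: 0.002
```

Hard stop reached, so I'll retreat and check.

Call:
carry_out(
  rows=[
    [0.7,0.05,0,0,0,0,1],
    [2,0.15,0,0,0,0,1],
    [5,0.4,0,0,0,0,1],
    [5,0.4,5,0,0,0,1],
    [5,0.4,11,0,0,0,1],
    [5,6,14,0,0,0,1],
    [5,12,14,0,0,0,1],
    [5,16,14,0,0,0,1],
    [5,16,14,0,0,0,1],
    [5,16,14,0,0,0,1],
  ],
)

```text
clock: 32.0
ee_pos: [0.5385, -0.0205, 0.2147]
tool_rot: [0.0, 0.999, 0.043, -0.0]
force: [0.4, -0.4, 0.9]
opening: 0.004
```

```bash
python3 - <<'E'
from h import *
np.set_printoptions(precision=1,suppress=True)
im,d,m=cam("top"); P=cloud(m,d)*1000
def rect(name,cx,cy,R,z0,z1):
    k=(d>0)&(np.hypot(P[...,0]-cx,P[...,1]-cy)<R)&(P[...,2]>z0)&(P[...,2]<z1); X=P[k]
    if len(X)<5: print(name,"none"); return
    c,s,a=cv2.minAreaRect(X[:,:2].astype(np.float32)); print(name,len(X),np.array(c),np.array(s),round(a,1),"mean",X.mean(0))
rect("ball",490,-178,60,72,130); rect("gbody",526,304,35,112,128); rect("gbar",526,304,55,56.5,64); rect("rest",526,304,70,45,53)
s=get_state(); print(s["clock"],s["force"],s["ee_pos"])
cv2.imwrite("pics/end.png",im[:,:,::-1])
E
```

```text
ball 115 [ 469.2 -181.1] [24.3 23.7] 1.0 mean [ 467.9 -180.7   91.1]
gbody 174 [524.2 305.4] [26.8 28. ] 72.4 mean [524.1 305.5 119.1]
gbar 286 [524.8 307.3] [27.1 79.8] 73.7 mean [523.8 306.5  59.8]
rest 593 [528.7 301.7] [ 60.7 109.6] 67.9 mean [530.7 297.6  49.7]
32.05 [1.2 0.3 0.3] [ 0.5 -0.   0.2]
```

View pics/end.png

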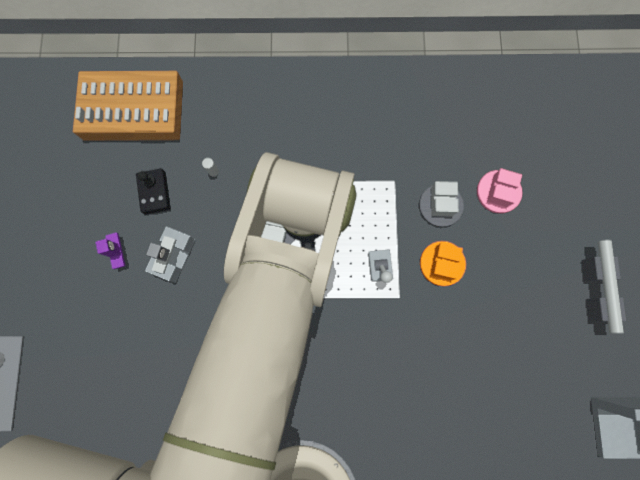

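The ball at (386,277) has moved 35 mm towards the robot, so the flag is at about 0 rad. The gauge at (165,250) is upright on its rest, and the pin and pendant haven't moved. Handing in.

```bash
python3 -c "
from station import close_job
print(close_job())"
```

```text
the job is handed in; nothing more can be done
None
```

The block on the plate has the 9 mm keyway, so I swung the flag lever right over towards the robot. The job was handed in at about 32 s; the hand-in gives no verdict.

- **Measuring:** I seated the gauge twice. On the first try the probe rubbed the keyway wall as I lifted it (about 4 N sideways), so that reading was unclear. I repeated it 1 mm further over and held the gauge seated for about 1.5 s at roughly 12 N. Probe force was 0 N at 15 mm above the seated height, 2.6 N at 10.5 mm and 5.0 N at 3.5 mm, which fits a 9 mm keyway.
- **Gauge:** It is upright on its rest and let go, about 5 mm along and 2 mm across from the rest's centre, and 2 mm from where it started.
- **Flag:** The ball moved 35 mm towards the robot and hit its stop, so the lever is at about 0 rad. The push peaked at 34 N sideways and 18 N vertically (about 39 N in all) against the stop, just under the 40 N limit and more than was needed.
- **Last look:** The arm is clear of everything, and the pin and pendant are where they were. The arm hid the ring gauge in the last picture. The robot did not go near it, and it was in place in the view taken just before the flag was moved.

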